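Pack the stamping kit into its foam caddy

ROBOT

A 7-joint arm with a two-finger parallel gripper is mounted at the origin on the work surface. World frame = base frame: x ahead of the robot, y to its left, z up, the work surface at z = 0. Lengths are in m, angles in rad, forces in N, time in s.
With the tool pointing down it reaches from about 0.425 to 0.825 m from the base axis. Payload 3.6 kg.
Tool frame: the origin (TCP) lies where the fingers leave the gripper's body, on its centre line; the fingertips stand 73 mm ahead of it and the grasp point (between the pads) lies 54 mm ahead of it; z points along the fingers, y is the line along which they close (so a half turn about z gives the same grasp; the last joint's range is limited). The gripper opens to 85 mm and grips with 20 to 120 N. Pads are 22 mm wide; open, the fingers measure 114 mm over their backs; the gripper's body (76 mm by 85 mm) begins 54 mm behind the grasp point. The pads swing forward as they close: fully open they stand 13 mm farther back than shut.
Start: joints at [-1.242, 0.615, -0.013, 1.423, 0.008, 1.103, -0.04], TCP at [0.226, 0.61, 0.304] pointing down, gripper open.
Joint ranges: [-3.12, 3.12], [-0.3, 2.06], [-1.34, 1.32], [0.26, 2.42], [-1.36, 4.5], [0.01, 1.98], [-2.84, 2.84]. Speed limits (rad/s): [2.79, 2.79, 3.14, 3.14, 3.14, 3.14, 3.14].

INTERFACE

Orientations are given as a unit quaternion [x, y, z, w].
In Python, from station import arm, snapshot, camera_info, ticket gives the robot as it stands. Calls block until the motion is done:
- arm.movep(position, orientation): joint-space move of the TCP to a pose.
- arm.line_to(position, velocity=0.15, ori=None): straight line of the TCP; ori=None keeps the orientation; velocity is the mean speed in m/s.
- arm.move_j(angles): joint-space move.
- arm.move_gripper(opening, effort=None): opening from 0.0 (shut) to 1.0 (fully open); effort is the grip in N (None keeps the last); returns when the fingers have stopped.
- arm.pause(seconds).
- arm.ik(position, orientation): joint angles nearest the present ones, or None.
- snapshot(name): name is "side" or "top" or "wrist"; returns the picture (420x560x3 uint8, blue, green, red); there is no depth.
- camera_info(name): a dict with "fx", "fy", "cx", "cy" (pixels), "dist_coeffs" ([k1, k2, p1, p2, k3] as OpenCV has them; the pictures are not rectified), "R" (3x3) and "t" (3): a world point X has camera coordinates R X + t; the wrist camera has in their place "T_tool_cam" (4x4, takes a point from camera to tool coordinates, whose origin is the TCP and whose axes are the flange's). Camera axes: x right, y down, z forward; pixel columns grow to the right and rows downward; lengths in m; the calibration is good to about 2 mm. A picture is of the moment at which its call begins: read the wrist's pose just before it. camera_info takes no time and is no camera call.
A pose or a line that the arm cannot do raises arm.MotionError and nothing moves.
- ticket.finish_job(): hands the job in; it is judged then, once.
Readings, each from a call of its own:
- arm.read_time(): time.
- arm.read_joint_positions(): joint angles.
- arm.read_dq(): joint speeds.
- arm.read_effort(): joint torques, N m.
- arm.read_tool_pos(): TCP position.
- arm.read_eef_rot(): TCP orientation.
- arm.read_ft_force(): force on the tool from outside, world axes, zero at the start.
- arm.read_wrist_torque(): the same for the moment, N m.
- arm.read_opening(): opening from 0.0 (shut) to 1.0 (fully open).
- arm.read_finger_force(): force on a finger pad.
Only numpy, scipy, OpenCV 4.12 (cv2) and the standard library are available. Lean on these libraries where they do the work, as an engineer would, in place of code of your own. Each camera call takes 0.05 s, during which the arm holds its last target. There are 200 camera calls.

TASK

Pack the stamping kit: put the small round, the square and the short oblong wooden stamp into the caddy, each upright in the foam cutout of its own shape and fully home on the bottom of it, the round one pressed down firmly because its cutout is snug. The big round and the long oblong stamp are not part of this kit: leave them standing where they are.

Things in the scene. Friction and masses are not known exactly. Their poses are not given: they have to be found in the camera images.
- stamp_round: Hand stamp, 70 mm high, about 0.11 kg, with a small round light-wood base 46 mm in diameter and 20 mm thick, whose foot is chamfered 3 mm; belongs to the kit. Origin: centre of the underside; z up. Handle: upright turned wood cylinder, 24 mm in diameter, on the centre, from 20 mm to 70 mm above the underside (straight up to 60 mm, then domed); grip it from above.
- stamp_square: Hand stamp, 70 mm high, about 0.11 kg, with a square light-wood base 44 x 44 mm and 20 mm thick, sides along its x and y axes; belongs to the kit. Origin: centre of the underside; z up. Handle: upright turned wood cylinder, 24 mm in diameter, on the centre, from 20 mm to 70 mm above the underside (straight up to 60 mm, then domed); grip it from above.
- stamp_oblong: Hand stamp, 70 mm high, about 0.12 kg, with a short oblong light-wood base, 60 mm along its x, 36 mm along its y, 20 mm thick; belongs to the kit. Origin: centre of the underside; z up. Handle: upright turned wood cylinder, 24 mm in diameter, on the centre, from 20 mm to 70 mm above the underside (straight up to 60 mm, then domed); grip it from above.
- stamp_big_round: Look-alike that is not of the kit: hand stamp, 70 mm high, with a big round base 72 mm in diameter and 20 mm thick; too big for any cutout. Origin: centre of the underside; z up. Handle: upright turned wood cylinder, 24 mm in diameter, on the centre, from 20 mm to 70 mm above the underside (straight up to 60 mm, then domed); grip it from above.
- stamp_long: Look-alike that is not of the kit: hand stamp, 70 mm high, with a long oblong base, 96 mm along its x, 36 mm along its y, 20 mm thick; too long for any cutout. Origin: centre of the underside; z up. Handle: upright turned wood cylinder, 24 mm in diameter, on the centre, from 20 mm to 70 mm above the underside (straight up to 60 mm, then domed); grip it from above.
- foam_round: Snug round cutout. Fixed dark grey foam block in the caddy, 80 x 80 x 26 mm. Origin: centre of its underside, 6 mm above the desk; z up. Cutout at its centre, 20 mm deep (floor 6 mm above the origin). Wall 52 mm across; four springy rounded ribs, centred 9 mm below the foam's top, leave a 44 mm circle: they guide and grip the 46 mm base, which must be pressed in with 5 to 15 N and then stays.
- foam_square: Roomy square cutout. Fixed dark grey foam block in the caddy, 80 x 80 x 26 mm. Origin: centre of its underside, 6 mm above the desk; z up. Cutout at its centre, 20 mm deep (floor 6 mm above the origin). This one is 54 x 54 mm, sides along its x and y axes (5 mm of room on each side of the square stamp).
- foam_oblong: Roomy oblong cutout. Fixed dark grey foam block in the caddy, 80 x 80 x 26 mm. Origin: centre of its underside, 6 mm above the desk; z up. Cutout at its centre, 20 mm deep (floor 6 mm above the origin). This one is 70 mm along its x and 46 mm along its y (5 mm of room on each side of the short oblong stamp).
- caddy: Fixed white open caddy, 262 mm along its x, 98 mm along its y, walls 6 mm thick and 38 mm high, floor 6 mm; holds the three foam blocks in a row along its x at 82 mm spacing, in any order, all turned as it is. Origin: centre of its underside, on the desk; z up.
Things that resemble listed ones, but are neither listed nor needed, are in the scene too. Leave any blue or red look-alike of the stamp_round alone.

How it is judged:
At the end, for the whole second after the job is handed in: Each kit stamp at rest in the cutout of its shape: within 6 mm (round) or 10 mm (others) of its centre, at most 2.5 mm (round) or 3.5 mm (others) above its floor, tilted under 0.1 rad; the big round and the long stamp upright and within 20 mm of where they began (horizontal distance between stamp_round and foam_round below 0.006 m and z of stamp_round in the frame of foam_round between 0.002 and 0.0085 m and angle between each of stamp_round, stamp_square, stamp_oblong, stamp_big_round, stamp_long's own z axis and vertical below 0.1 rad and linear speed of each of stamp_round, stamp_square, stamp_oblong below 0.02 m/s and horizontal distance between stamp_square and foam_square below 0.01 m and z of stamp_square in the frame of foam_square between 0.002 and 0.0095 m and horizontal distance between stamp_oblong and foam_oblong below 0.01 m and z of stamp_oblong in the frame of foam_oblong between 0.002 and 0.0095 m and distance of each of stamp_big_round, stamp_long from where it was at the start of the episode below 0.02 m); the robot touches nothing.
It fails at once if a look-alike stamp is moved more than 20 mm from its place (distance of any of stamp_big_round, stamp_long from where it was at the start of the episode above 0.02 m).
It also fails if it takes over 80 s, if anything falls off the work surface, if the arm or the gripper's body presses on something with over 40 N, if the wrist force passes 120 N, or if a joint passes its speed limit or range.

## Working session

There is one attempt and no reset: what is moved stays moved. The work goes in short steps, each a Python script; the robot and the scene stay as the last script left them, time stands still between calls to the robot, and variables do not carry over. Pictures are saved under pics/ and viewed, at most 14 in all, crops included, and the job is handed in when it is done.

```bash
mkdir -p pics; ls
python3 - <<'E'
from station import arm, snapshot, camera_info
import cv2
for n in ("top","side"):
    cv2.imwrite(f"pics/{n}0.png",snapshot(n))
    print(n,camera_info(n))
print(camera_info("wrist")); print(arm.read_eef_rot(),arm.read_time(), arm.read_tool_pos())
E
```

```text
pics
top {'fx': 511.08072446355004, 'fy': 511.08072446355004, 'cx': 277.05845390320366, 'cy': 208.53919041320933, 'dist_coeffs': array([-0.16324278,  0.        ,  0.        ,  0.        ,  0.        ]), 'R': array([[-0.01785579, -0.9995611 , -0.02363854],
       [-0.99778738,  0.01932851, -0.06361406],
       [ 0.06404304,  0.02245035, -0.99769458]]), 't': array([0.02444349, 0.52238261, 1.09327969])}
side {'fx': 435.7260210853948, 'fy': 435.7260210853948, 'cx': 276.92005785955496, 'cy': 222.351625203688, 'dist_coeffs': array([-0.11476008,  0.        ,  0.        ,  0.        ,  0.        ]), 'R': array([[ 0.83289518, -0.55303222, -0.02099948],
       [-0.35919033, -0.51131371, -0.78073081],
       [ 0.42103197,  0.65780974, -0.62451455]]), 't': array([-0.43655373,  0.20482698,  0.71960628])}
{'fx': 299.763434419932, 'fy': 299.763434419932, 'cx': 281.9377144384693, 'cy': 206.1854828327459, 'dist_coeffs': array([0.00285735, 0.        , 0.        , 0.        , 0.        ]), 'T_tool_cam': array([[ 2.13402995e-04, -9.48572563e-01, -3.16559706e-01,
         8.14352567e-02],
       [ 9.99999943e-01,  2.85783854e-04, -1.82220729e-04,
         9.79404633e-06],
       [ 2.63317237e-04, -3.16559649e-01,  9.48572569e-01,
        -6.88475693e-02],
       [ 0.00000000e+00,  0.00000000e+00,  0.00000000e+00,
         1.00000000e+00]])}
[ 1.76442399e-01  9.84310269e-01 -1.15618513e-03 -1.94932589e-04] 0.1 [0.22561667 0.60903183 0.30283883]
```

View pics/top0.png

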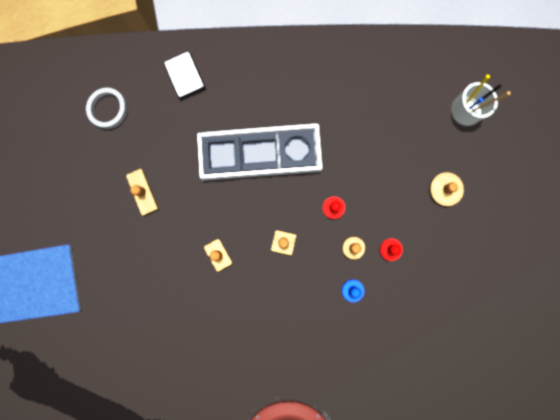

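View pics/side0.png

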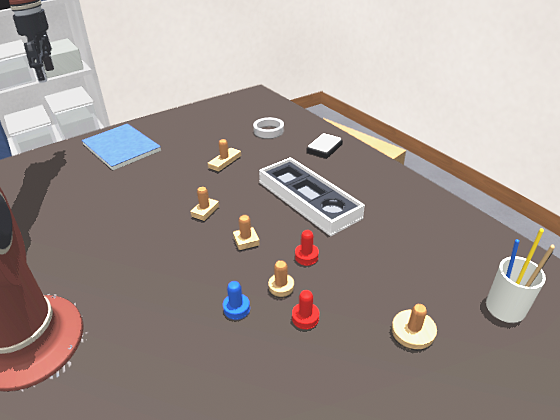

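The top view shows the caddy at about (260,153), with the square cutout at (223,155), oblong at (260,153) and round at (297,149). Candidates for the kit:
- **Small round:** wood (354,248). Red (334,208), red (392,250) and blue (353,291) are coloured look-alikes, and (447,189) is the big round.
- **Square:** (284,243).
- **Short oblong:** (218,255). The long one at (142,191) is a look-alike.

I choose (354,248), (284,243) and (218,255). Next I fit silhouettes and check in a close crop.

```bash
cat > h.py <<'E'
from station import arm, snapshot, camera_info, ticket
import numpy as np, cv2
from scipy.optimize import minimize
from scipy.spatial.transform import Rotation as Rot
def cam(name):
    c=camera_info(name); K=np.array([[c['fx'],0,c['cx']],[0,c['fy'],c['cy']],[0,0,1]])
    if 'R' in c: return K,c['dist_coeffs'],c['R'],c['t']
    T=np.eye(4); T[:3,:3]=Rot.from_quat(arm.read_eef_rot()).as_matrix(); T[:3,3]=arm.read_tool_pos()
    M=np.linalg.inv(T@c['T_tool_cam']); return K,c['dist_coeffs'],M[:3,:3],M[:3,3]
def proj(C,P):
    K,d,R,t=C; return cv2.projectPoints(np.array(P,float).reshape(-1,1,3),cv2.Rodrigues(R)[0],t,K,d)[0].reshape(-1,2)
def ray(C,uv,z):
    K,d,R,t=C; n=cv2.undistortPoints(np.array(uv,float).reshape(1,1,2),K,d).ravel()
    o=-R.T@t; v=R.T@np.array([*n,1]); return o+v*(z-o[2])/v[2]
a=np.linspace(0,2*np.pi,32,endpoint=False)
def circ(r,z): return np.c_[r*np.cos(a),r*np.sin(a),0*a+z]
def rect(w,h,z): return np.array([[sx*w/2,sy*h/2,z] for sx,sy in((-1,-1),(1,-1),(1,1),(-1,1))])
H=np.r_[circ(.012,.02),circ(.012,.06),circ(.007,.07)]
box=lambda w,h,z:np.r_[rect(w,h,0),rect(w,h,z)]
PARTS=dict(round=[np.r_[circ(.020,0),circ(.023,.003),circ(.023,.02)],H],square=[box(.044,.044,.02),H],oblong=[box(.06,.036,.02),H],
  big=[np.r_[circ(.036,0),circ(.036,.02)],H],long=[box(.096,.036,.02),H],caddy=[box(.262,.098,.038)])
S=4
def place(P,q): c,s=np.cos(q[2]),np.sin(q[2]); return P@np.array([[c,s,0],[-s,c,0],[0,0,1]])+[q[0],q[1],0]
def fit(C,mask,parts,uv,z,yaws=(0,.5,1,1.5,2,2.5)):
    """pose of model (x,y,yaw) by silhouette overlap"""
    M=cv2.resize(mask.astype(np.uint8)*255,None,fx=S,fy=S,interpolation=cv2.INTER_LINEAR)>127
    x0=ray(C,uv,z); best=None
    def cost(q):
        r=np.zeros(M.shape,np.uint8)
        for P in parts:
            p=((proj(C,place(P,q))+.5)*S-.5)
            cv2.fillConvexPoly(r,np.round(cv2.convexHull(p.astype(np.float32))*16).astype(np.int32),1,shift=4)
        r=r>0; return 1-(r&M).sum()/max((r|M).sum(),1)
    for w in yaws:
        q0=np.array([x0[0],x0[1],w]); s=np.vstack([q0,q0+[.01,0,0],q0+[0,.01,0],q0+[0,0,.3]])
        o=minimize(cost,q0,method='Nelder-Mead',options=dict(initial_simplex=s,xatol=2e-4,fatol=1e-4,maxfev=150))
        if best is None or o.fun<best.fun: best=o
    return best.x,1-best.fun
def blob(m,uv,fill=False):
    n,l,st,c=cv2.connectedComponentsWithStats(m.astype(np.uint8))
    i=min(range(1,n),key=lambda i:np.hypot(*(c[i]-uv))+(1e3 if st[i,4]<60 else 0))
    m=(l==i).astype(np.uint8)
    if fill: m=cv2.fillPoly(m,cv2.findContours(m,0,1)[0],1)
    return m>0
def wood(im):
    h=cv2.cvtColor(im,cv2.COLOR_BGR2HSV); return (h[...,0]>6)&(h[...,0]<28)&(h[...,1]>60)&(h[...,2]>90)
def white(im):
    h=cv2.cvtColor(im,cv2.COLOR_BGR2HSV); return (h[...,1]<50)&(h[...,2]>110)
E
python3 - <<'E'
from h import *
im=cv2.imread('pics/top0.png'); C=cam('top')
for k,uv in dict(round=(354,248),square=(284,243),oblong=(218,255),big=(447,189),long=(142,191)).items():
    m=blob(wood(im),uv); print(k,m.sum(),*fit(C,m,PARTS[k],uv,.02,(0,) if k in('round','big') else (0,.5,1,1.5,2,2.5)))
m=blob(white(im),(260,153),True); q,f=fit(C,m,PARTS['caddy'],(260,153),.03,(1.3,1.6,1.9)); print('caddy',m.sum(),q,f)
for s in(-.082,0,.082): print(s,place(np.array([[s,0,.012]]),q),proj(C,place(np.array([[s,0,.012]]),q)))
cv2.imwrite('pics/crop0.png',cv2.resize(im[110:310,110:410],None,fx=2.6,fy=2.6,interpolation=cv2.INTER_CUBIC))
E
```

```text
round 422 [ 0.4334204  -0.15015509  0.16126333] 0.6697498697238145
square 442 [0.45254409 0.00464339 1.23418686] 0.5733649610301592
oblong 424 [0.42069226 0.1445679  0.47292488] 0.4958585858585858
big 655 [ 0.55945904 -0.3630663   0.62733376] 0.5500062119517952
long 767 [0.56795747 0.31713368 0.35594494] 0.7315326376099857
caddy 6090 [0.64935545 0.0509617  1.62673872] 0.9442300587052014
-0.082 [[ 0.65394033 -0.03091002  0.012     ]] [[296.76052799 148.82771401]]
0 [[0.64935545 0.0509617  0.012     ]] [[259.64906208 151.687336  ]]
0.082 [[0.64477057 0.13283342 0.012     ]] [[222.71439866 154.63438074]]
```

View pics/crop0.png

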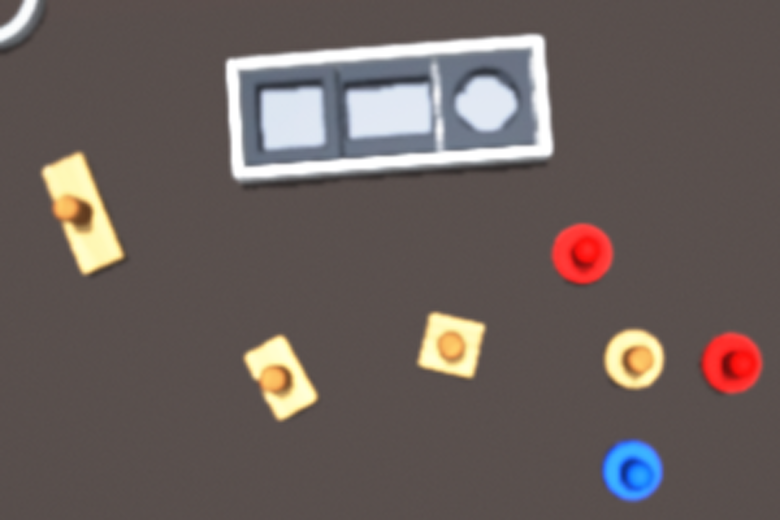

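The crop confirms the choice: square at crop (451,345), short oblong (281,378), and wood round (634,358) flanked by two reds and a blue. The cutouts, left to right, are square, oblong and round. The caddy fit is good, but the wood mask is poor, so I'll fix that.

```bash
cat >> h.py <<'E'
def wood(im):
    b,g,r=[im[...,i].astype(int) for i in range(3)]; return (r-b>25)&(r>110)&(g>.42*r)
E
python3 - <<'E'
from h import *
im=cv2.imread('pics/top0.png'); C=cam('top')
print(im[240,277],im[243,284],im[189,437],im[208,334])
for k,uv in dict(round=(354,248),square=(284,243),oblong=(218,255),big=(447,189),long=(142,191)).items():
    m=blob(wood(im),uv); print(k,m.sum(),*fit(C,m,PARTS[k],uv,.02,(0,) if k in('round','big') else (0,.5,1,1.5,2,2.5)))
for x,y in((.45,0),(.42,.145),(.43,-.15)):
  for w in np.arange(-2,2.1,.5):
    q=Rot.from_euler('xz',[np.pi,0]).as_quat(); q=(Rot.from_euler('z',w)*Rot.from_euler('x',np.pi)).as_quat()
    j=arm.ik([x,y,.25],q); k=arm.ik([x,y,.09],q); print(x,y,w,None if j is None else np.round(j,2), k is not None)
E
```

```text
[161 237 252] [106 205 253] [200 252 255] [ 19  23 254]
round 470 [ 0.43407812 -0.15060744  0.04261703] 0.8070782331027142
square 544 [0.45018008 0.00279865 1.22617399] 0.7876838235294118
oblong 599 [0.42454605 0.14690508 0.53430691] 0.8414570504122743
big 965 [ 0.55995412 -0.36258476  0.23578408] 0.8856421584095929
long 861 [0.56749069 0.31757524 3.53100711] 0.904460860917744
0.45 0 -2.0 [ 0.11  0.39 -0.22  2.04  0.13  0.72  2.53] True
0.45 0 -1.5 [-0.77  0.62  1.14  2.06 -0.72  0.93 -2.3 ] True
0.45 0 -1.0 [-0.77  0.62  1.14  2.06 -0.72  0.93 -1.8 ] True
0.45 0 -0.5 [-0.77  0.62  1.14  2.06 -0.72  0.93 -1.3 ] True
0.45 0 0.0 [-0.58  0.48  0.77  2.06 -0.47  0.78 -1.1 ] True
0.45 0 0.5 [-0.51  0.45  0.65  2.06 -0.39  0.76 -0.68] True
0.45 0 1.0 [-0.44  0.43  0.54  2.06 -0.32  0.74 -0.26] True
0.45 0 1.5 [-0.36  0.41  0.43  2.05 -0.25  0.73  0.16] True
0.45 0 2.0 [-0.28  0.4   0.31  2.05 -0.18  0.72  0.58] True
0.42 0.145 -2.0 [-0.14  0.39 -0.33  2.05  0.19  0.72  2.13] True
0.42 0.145 -1.5 [-0.04  0.41 -0.47  2.05  0.27  0.74  2.53] True
0.42 0.145 -1.0 [-1.11  0.61  1.14  2.08 -0.72
[... 283 characters left out ...]
145 1.5 [-0.65  0.39  0.36  2.07 -0.21  0.71 -0.22] True
0.42 0.145 2.0 [-0.56  0.38  0.24  2.07 -0.14  0.71  0.2 ] True
0.43 -0.15 -2.0 [ 1.03  0.64 -1.15  2.01  0.72  0.97  2.22] True
0.43 -0.15 -1.5 [-0.43  0.63  1.14  2.05 -0.73  0.93 -1.96] True
0.43 -0.15 -1.0 [-0.43  0.63  1.14  2.05 -0.73  0.93 -1.46] True
0.43 -0.15 -0.5 [-0.34  0.54  0.94  2.05 -0.59  0.84 -1.12] True
0.43 -0.15 0.0 [-0.43  0.63  1.14  2.05 -0.73  0.94 -0.46] True
0.43 -0.15 0.5 [-0.4   0.6   1.06  2.05 -0.68  0.9  -0.02] True
0.43 -0.15 1.0 [-0.37  0.56  0.99  2.05 -0.63  0.86  0.42] True
0.43 -0.15 1.5 [-0.32  0.53  0.9   2.05 -0.56  0.83  0.84] True
0.43 -0.15 2.0 [-0.22  0.47  0.73  2.05 -0.45  0.78  1.21] True
```

```bash
cat >> h.py <<'E'
def ori(w): return (Rot.from_euler('z',w)*Rot.from_euler('x',np.pi)).as_quat()
def look(k,q,parts,mask=wood,fill=False,yaws=None,z=.02,tag=''):
    C=cam('wrist'); im=snapshot('wrist'); uv=proj(C,[[q[0],q[1],z]])[0]
    m=blob(mask(im),uv,fill); r,f=fit(C,m,parts,uv,z,yaws or (q[2],))
    for P in parts:
        cv2.polylines(im,[np.round(cv2.convexHull(proj(C,place(P,r)).astype(np.float32))).astype(np.int32)],True,(255,0,255),1)
    cv2.imwrite(f'pics/w_{k}{tag}.png',im); print(k,'wrist fit',r,'IoU',f); return r
E
python3 - <<'E'
from h import *
w=.53
arm.move_gripper(.6,40)
arm.movep([.4245,.147,.26],ori(w))
look('oblong',[.4245,.147,.534],PARTS['oblong']); print(arm.read_time(),arm.read_tool_pos(),np.round(arm.read_joint_positions(),2))
E
```

```text
oblong wrist fit [0.42428403 0.14528573 0.48858153] IoU 0.6513685943609796
2.4167 [0.42465153 0.14823657 0.25996508] [-0.81  0.42  0.59  2.05 -0.33  0.77 -1.05]
```

View pics/w_oblong.png

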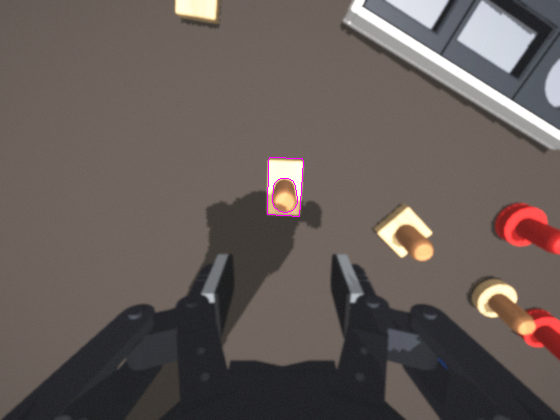

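The wrist fit overlays the short oblong well, at (285,187), with the square at (404,232) and the wood round at (497,300). Next I pick the oblong and place it.

```bash
cat >> h.py <<'E'
CAD=np.array([.64936,.05096,1.62674])
slot=lambda s:place(np.array([[s,0,0]]),CAD)[0]
def wood(im):
    b,g,r=[im[...,i].astype(int) for i in range(3)]; return ((r-b>22)&(r>95)&(g>.42*r))|((r>200)&(g>190)&(r-b>5))
def pick(q,w,zg=.104,zup=.2):
    arm.line_to([q[0],q[1],zg],.15,ori(w)); arm.pause(.15)
    print('at',arm.read_tool_pos(),arm.read_ft_force())
    arm.move_gripper(0,40); print('grip',arm.read_opening(),arm.read_finger_force())
    arm.line_to([q[0],q[1],zup],.2); print('lifted',arm.read_opening(),arm.read_ft_force(),'t',arm.read_time())
def rel(o=.55): arm.move_gripper(o,40)
E
python3 - <<'E'
from h import *
q=[.4243,.1453,.489]; w=.489
pick(q,w); p=slot(0)
wp=w+CAD[2]-q[2]
arm.movep([p[0],p[1],.19],ori(wp)); arm.pause(.2)
print(arm.read_tool_pos(),p,arm.read_time(),arm.read_opening())
cv2.imwrite('pics/ob_above.png',snapshot('wrist'))
E
```

```text
at [0.42464349 0.14549668 0.1046503 ] [ 0.36456104  0.31651986 -1.17523848]
grip 0.26546754515552407 39.239127037581056
lifted 0.26403006212192204 [-0.10726171 -0.05806017 -2.51232748] t 4.7583
[0.64842984 0.05289688 0.18986354] [0.64936 0.05096 0.     ] 5.9417 0.2657009210069677
```

View pics/ob_above.png

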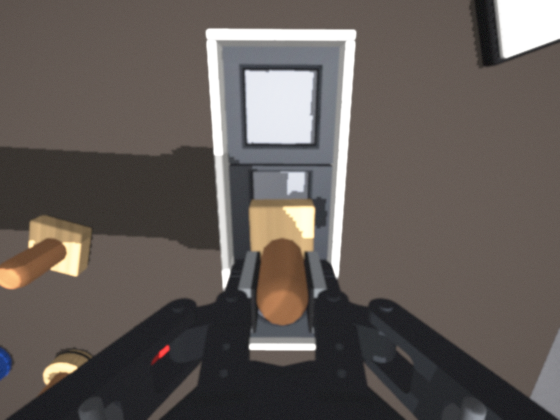

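The oblong is held upright and squared over its cutout (base at (282,225), caddy axes vertical in the picture). Now I lower it with a force check.

Run:
```python
from h import *
p=slot(0)
arm.line_to([p[0],p[1],.15],.15); print(arm.read_tool_pos(),arm.read_ft_force())
e=p[:2]-arm.read_tool_pos()[:2]
for z in(.14,.13,.122,.117):
    arm.line_to([p[0]+e[0],p[1]+e[1],z],.08); f=arm.read_ft_force(); print(z,arm.read_tool_pos(),f)
    if abs(f[2]+2.2)>8: break
else:
    rel(); arm.line_to([p[0],p[1],.2],.2); arm.movep([.45,.003,.26],ori(1.226)); arm.pause(.1)
    look('square',[.45,.003,1.226],PARTS['square'])
print(arm.read_time(),arm.read_tool_pos())
```

```text
[0.6490915  0.05124248 0.14975844] [-0.7133383  -0.27799852  0.35599958]
0.14 [0.64956911 0.05063024 0.13998838] [ 0.29721799  0.2159541  -2.20646706]
0.13 [0.64912699 0.05068814 0.12924299] [-0.25278921  0.84343518 -0.56678672]
0.122 [0.64911603 0.05067083 0.12119419] [-0.88866778 -0.06157852 -1.30037332]
0.117 [0.64956866 0.05067367 0.11679973] [-0.04469724 -0.18094257 -1.24739747]
square wrist fit [0.4485165  0.00212018 1.31306866] IoU 0.8342235726851112
9.3917 [0.45148738 0.00347513 0.25940663]
```

View pics/w_square.png

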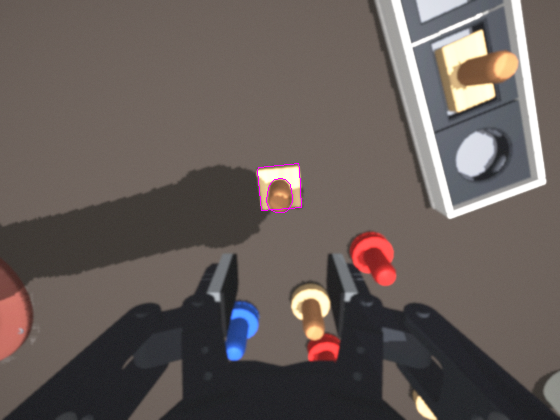

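The square fit hugs its base at (280,188), and the oblong sits in its cutout at (466,72). Next I pick the square and place it in its cutout, then look at the round stamp.

```bash
cat >> h.py <<'E'
def lower(p,zs,lim=8):
    arm.line_to([p[0],p[1],zs[0]],.15); arm.pause(.1); e=p[:2]-arm.read_tool_pos()[:2]
    for z in zs[1:]:
        arm.line_to([p[0]+e[0],p[1]+e[1],z],.08); f=arm.read_ft_force(); print(z,arm.read_tool_pos(),f)
        if abs(f[2]+1.5)>lim: return False
    return True
E
python3 - <<'E'
from h import *
q=np.array([.4485,.0021,1.313]); w=q[2]
pick(q,w); p=slot(.082)
arm.movep([p[0],p[1],.19],ori(CAD[2]))
if lower(p,(.15,.13,.122,.117)):
    rel(); arm.line_to([p[0],p[1],.2],.2)
    arm.movep([.434,-.1506,.26],ori(CAD[2])); arm.pause(.2)
    look('round',[.434,-.1506,0],PARTS['round'])
print(arm.read_time(),arm.read_tool_pos())
E
```

```text
at [0.4489324  0.00214205 0.10469508] [0.57633047 0.54471449 0.16796298]
grip 0.26688999735521046 39.145996993174776
lifted 0.2638199304449042 [-0.03053463  0.44138481 -0.76127407] t 11.7
0.13 [0.64363805 0.13332183 0.12906966] [ 0.04947795  0.63437502 -1.36629401]
0.122 [0.64379276 0.13325041 0.12133132] [ 0.1865046   0.29714058 -0.61084491]
0.117 [0.64413723 0.13327814 0.11684613] [ 0.66625399  0.85224354 -0.84069073]
round wrist fit [ 0.43406707 -0.14966939  0.16137485] IoU 0.878981610319281
16.5667 [ 0.43464545 -0.14993588  0.25975912]
```

View pics/w_round.png

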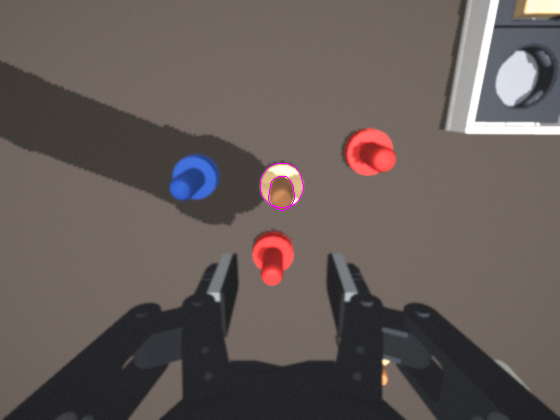

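The round stamp is found at (281,188). While the gripper is still empty, I check the snug cutout from close by.

Run:
```python
from h import *
p=slot(-.082)
arm.movep([p[0],p[1],.27],ori(CAD[2])); arm.pause(.3)
C=cam('wrist'); im=snapshot('wrist'); cv2.imwrite('pics/cut_raw.png',im)
u=proj(C,[[p[0],p[1],.032]])[0]; print(u,p,arm.read_tool_pos(),arm.read_time())
x0,y0=np.round(u).astype(int)-60; cr=cv2.resize(im[y0:y0+120,x0:x0+120],None,fx=5,fy=5,interpolation=cv2.INTER_CUBIC)
for z,col in((.032,(0,0,255)),(.012,(0,255,0))):
    pts=(proj(C,circ(.026,z)+[p[0],p[1],0])-[x0,y0]+.5)*5
    cv2.polylines(cr,[pts.astype(np.int32)],True,col,1)
pts=(proj(C,place(rect(.08,.08,.032),[*p[:2],CAD[2]]))-[x0,y0]+.5)*5; cv2.polylines(cr,[pts.astype(np.int32)],True,(255,255,0),1)
cv2.imwrite('pics/cut.png',cr)
```

```text
[282.48639072 186.18067431] [ 0.65394499 -0.03091172  0.        ] [ 0.65356978 -0.03170528  0.27034965] 17.9
```

View pics/cut.png

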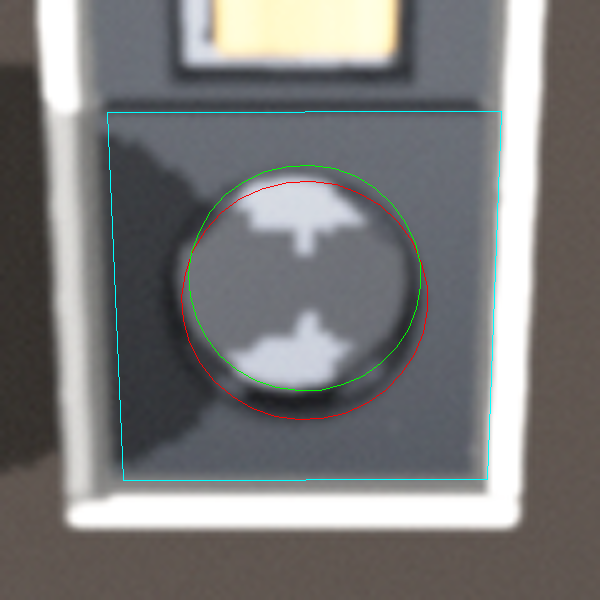

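The cutout is at crop (300,300), and the red circle (predicted rim) looks about 1 mm right of the visible rim. I'll check with a contrast-stretched crop.

Run:
```python
import cv2,numpy as np
im=cv2.imread('pics/cut_raw.png'); g=im[126:246,222:342].max(2).astype(float)
g=np.clip((g/130)**.6,0,1)*255
cr=cv2.resize(g.astype(np.uint8)[20:100,20:100],None,fx=7.5,fy=7.5,interpolation=cv2.INTER_NEAREST)
cv2.imwrite('pics/cut2.png',cr)
r=im.max(2)
print('row 186',r[186,240:325]); print('row 192',r[192,240:325]); print('col 282',r[150:225,282]); print('col 290',r[150:225,290])
```

```text
row 186 [130 120 101  78  65  60  63  62  59  60  60  64  63  57  48  41  39  59
  89 111 120 121 121 123 122 120 122 120 120 120 121 121 122 120 121 119
 120 120 119 120 120 120 120 122 121 120 120 119 118 119 119 118 119 117
 117 120 119 118 118 116 116 109  86  61  56  63  86  99 109 110 110 108
 110 112 111 111 113 118 129 144 185 243 255 255 255]
row 192 [134 120 104  83  69  61  61  60  60  58  61  61  61  59  60  49  42  40
  39  51  76  99 114 121 120 121 121 120 119 122 119 120 120 123 129 134
 136 136 135 139 156 188 214 220 215 199 178 168 147 128 122 119 119 119
 119 119 117 115 110  98  76  56  46  54  73  89 102 106 107 108 107 109
 107 108 109 108 111 122 131 147 195 249 255 255 255]
col 282 [116 118 118 117 116 118 117 115 112 108 119 166 209 225 226 227 226 226
 227 225 225 221 219 216 214 209 182 147 123 121 120 120 120 121 120 119
 120 127 150 178 197 207 214 216 219 221 220 220 220 220 220 211 186 136
  77  42  33  42  55  72  85  97 100 100 101 100 102  99 101 103 107 118
 131 144 175]
col 290 [118 117 117 116 119 117 115 115 116 115 113 107  98  95 112 149 191 217
 224 220 195 151 126 121 121 118 120 120 119 118 119 121 119 119 117 120
 119 118 117 118 118 119 122 137 166 186 180 161 133 118 104  86  73  72
  73  62  62  72  83  94 100 101 100 102  97 100 100  99 101 100 106 119
 131 142 177]
```

View pics/cut2.png

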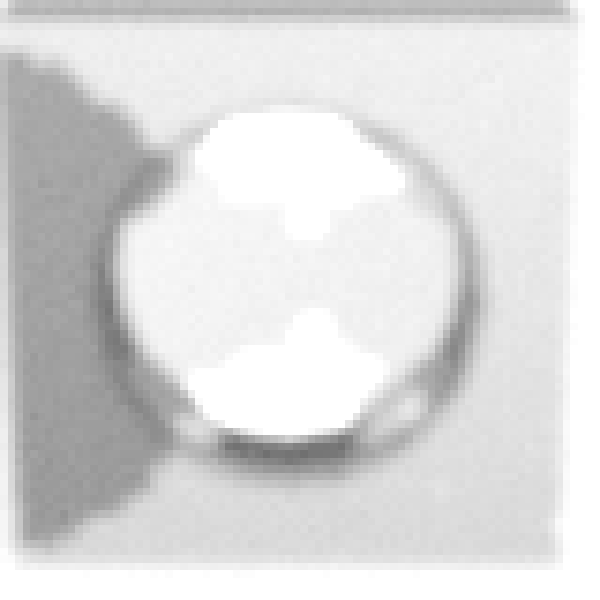

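The stretched crop shows the foam block spanning columns 242.5–318 and the rim 253.5–306. That puts the centre at u≈280, v≈184, against the predicted 282.5 and 185, so the cutout is really at about (0.651, -0.030). I pick the round one and hover low above it to check.

Run:
```python
from h import *
q=[.4341,-.1497]; w=CAD[2]
arm.movep([q[0],q[1],.2],ori(w)); pick(q,w)
p=np.array([.651,-.0302])
arm.movep([p[0],p[1],.2],ori(w)); lower(p,(.165,.16)); arm.pause(.2)
C=cam('wrist'); im=snapshot('wrist'); cv2.imwrite('pics/hov.png',im)
t=arm.read_tool_pos(); print(t,arm.read_time(),arm.read_opening())
for z in(.060,.080): print(z,proj(C,[[t[0],t[1],z]]),proj(C,[[t[0]+.023*np.sin(w),t[1],z]]))
print('foam c',proj(C,[[p[0],p[1],.032]]))
```

```text
at [ 0.43478898 -0.14982313  0.10487406] [ 0.39757272 -1.28508746  0.49667879]
grip 0.2704216202163851 39.132528870832175
lifted 0.2650018210459782 [-1.20192812 -0.37981518 -1.0888872 ] t 20.825
0.16 [ 0.65057775 -0.02905445  0.16014709] [-0.14284915 -0.23165428 -1.20537996]
[ 0.65076563 -0.02927207  0.16016079] 22.7833 0.2672891053010953
0.06 [[281.87733548 244.30968299]] [[318.72011164 246.19082609]]
0.08 [[281.88119609 260.00204943]] [[322.89643723 262.05855221]]
foam c [[282.12906689 228.26969854]]
```

View pics/hov.png

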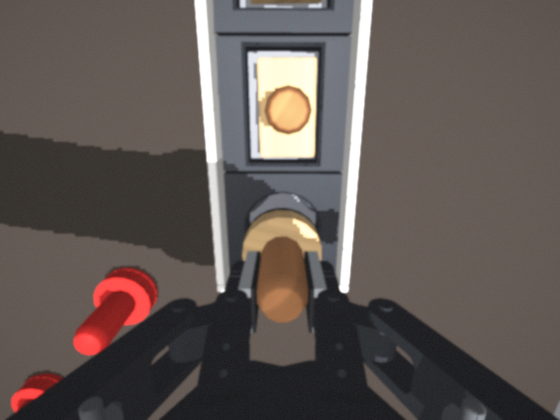

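The held base (columns 242–322, centre 282) lines up with the cutout rim (249–316), and the oblong sits in its cutout at (288,107). Now I press the round one down under a force watch.

Run:
```python
from h import *
p=np.array([.651,-.0302]); e=np.array([.0004,-.0007])
arm.move_gripper(0,70)
for z in(.145,.136,.132,.130,.128,.126,.124,.122,.120,.118,.117,.116,.115,.114):
    arm.line_to([p[0]+e[0],p[1]+e[1],z],.05); arm.pause(.05); f=arm.read_ft_force(); t=arm.read_tool_pos(); print(z,np.round(t,4),np.round(f,1))
    if f[2]>28 or np.hypot(f[0],f[1])>20: break
print(arm.read_time())
```

```text
0.145 [ 0.6514 -0.031   0.1447] [-0.7 -0.3 -0.9]
0.136 [ 0.6513 -0.0309  0.1358] [-0.2 -0.3 -0.1]
0.132 [ 0.6513 -0.0309  0.1319] [-0.1 -0.5 -1.6]
0.13 [ 0.6514 -0.0309  0.13  ] [-0.4  0.3 -2. ]
0.128 [ 0.6514 -0.0309  0.1279] [-0.1 -0.1 -0.6]
0.126 [ 0.6515 -0.0313  0.126 ] [ 0.8 -1.4 -0.8]
0.124 [ 0.6516 -0.0313  0.1248] [-1.9 -0.6  5.3]
0.122 [ 0.6519 -0.0314  0.1231] [-1.9 -1.3  6.8]
0.12 [ 0.6519 -0.0313  0.1211] [-1.  -0.5  6.9]
0.118 [ 0.6519 -0.0313  0.1191] [-1.8 -2.3  6.4]
0.117 [ 0.6519 -0.0313  0.1181] [-1.6 -0.1  6.8]
0.116 [ 0.6519 -0.0314  0.1172] [-2.3 -0.2  6.3]
0.115 [ 0.6519 -0.0314  0.1169] [-3.1 -1.1 10.8]
0.114 [ 0.6519 -0.0314  0.1168] [-4.2 -0.7 14.8]
27.4833
```

It stopped at 0.1168 with the force rising, which is the predicted floor. I release and look at all three.

Run:
```python
from h import *
rel(.5); t=arm.read_tool_pos(); arm.line_to([t[0],t[1],.21],.15)
c=CAD[:2]; arm.movep([.647,.06,.33],ori(CAD[2])); arm.pause(.3)
C=cam('wrist'); im=snapshot('wrist'); cv2.imwrite('pics/end_w.png',im)
q=[.55,.3,.33]; arm.movep([.35,.35,.35],ori(CAD[2])); arm.pause(.3)
im=snapshot('top'); cv2.imwrite('pics/top1.png',im); C=cam('top')
for k,uv in dict(big=(447,189),long=(142,191)).items():
    print(k,*fit(C,blob(wood(im),uv),PARTS[k],uv,.02,(.36,)))
cr=snapshot('side')[140:250,230:390]; cw=cv2.imread('pics/end_w.png')[60:340,130:430]
a_=cv2.resize(cr,(480,330),interpolation=cv2.INTER_CUBIC); b_=cv2.resize(cw,(310,290)); o=np.zeros((330,790,3),np.uint8); o[:,:480]=a_; o[:290,480:]=b_
cv2.imwrite('pics/end.png',o); print(arm.read_time())
```

```text
big [ 0.5605736  -0.36244194  0.27334952] 0.8848345929872382
long [0.5670256  0.31688175 0.36219014] 0.897111416781293
31.5417
```

View pics/end.png

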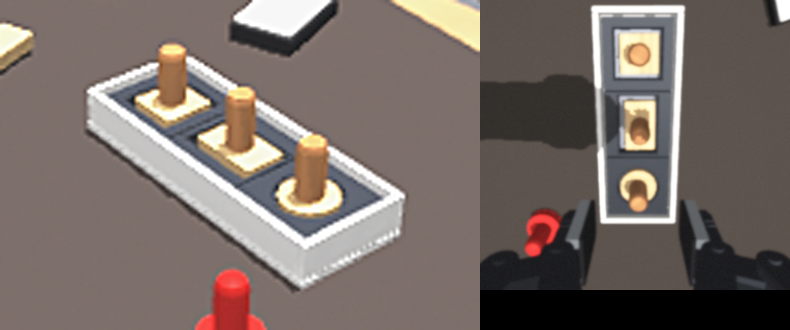

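All three stamps stand upright and flush with the foam: the square at crop (172,100), the oblong at (240,150) and the round at (309,195). The look-alikes haven't moved. Handing in.

```bash
python3 -c "
from h import *
print(ticket.finish_job())"
```

```text
the job is handed in; nothing more can be done
None
```

I handed the job in at about 32 s: the small round (pressed home), square and short oblong stamps stand upright and flush in their own cutouts, and the look-alikes were not moved; the station returned no verdict.

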